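Clamp up a box divider with a turnbuckle clamp

ROBOT

A 6-joint arm with a two-finger parallel gripper is mounted at the origin on a cart in front of the work surface, level with it; the furniture and walls round the work are solid. World frame = base frame: x ahead of the robot, y to its left, z up, the work surface at z = 0. Lengths are in m, angles in rad, forces in N, time in s.
With the tool pointing down it reaches from about 0.225 to 0.875 m from the base axis. Payload 3.4 kg.
Tool frame: the origin (TCP) lies at the very end of the fingers, on their centre line; the grasp point (between the pads) lies 19 mm behind it; z points along the fingers, y is the line along which they close (so a half turn about z gives the same grasp; the last joint's range is limited). The gripper opens to 85 mm and grips with 20 to 120 N. Pads are 22 mm wide; open, the fingers measure 114 mm over their backs; the gripper's body (76 mm by 85 mm) begins 54 mm behind the grasp point. The pads swing forward as they close: fully open they stand 13 mm farther back than shut.
Start: joints at [1.145, 0.276, 1.505, -0, 1.361, -0.121], TCP at [0.173, 0.549, 0.231] pointing down, gripper open.
Joint ranges: [-2.89, 2.89], [-0.75, 2.08], [0.22, 2.7], [-1.18, 4.32], [0.11, 2.71], [-2.7, 2.7]. Speed limits (rad/s): [2.57, 2.57, 3.14, 3.14, 3.14, 3.14].

INTERFACE

Orientations are given as a unit quaternion [w, x, y, z].
In Python, from rig import get_state, optics, sign_off gives the robot as it stands.
- The arm moves only by the tool send_rows, never from a script. Its argument "increments" is a list of rows, each an object with "gripper": the gripper's target within -1 to 1 (shut at 1, half-way at 0, fully open at -1); "linear": the shift along the world's x, y, z in m, a list of three; "delta_rot": the turn, a rotation vector about the world's x, y, z in rad, a list of three. In form: [{"gripper": gripper, "linear": [dx, dy, dz], "delta_rot": [rx, ry, rz]}, ...]. A call has 1 to 8 rows; each row is the pose to reach, as a shift and turn from the pose commanded when the call began; what a row does not reach only later rows make up. A row lasts 1/10 s, in which the tool goes at most 50 mm and 8.59 degrees, less where a joint would pass 70% of its speed; a pose out of reach is approached as far as the arm can. A call with a gripper value outside its range is refused whole. The fingers move at their own pace and stop on an object; "newtons" is the grip in N (left out, the last holds). Time passes only in rows, so rows that repeat a pose let the fingers close. It gives the time, the measured TCP pose, the force, the opening and the grip force at its end, in the units of the state.
- get_state(): the state, without advancing time (a new reading comes with each control period).
- optics.get_image(name): name is "scene" or "top" or "wrist"; returns a dict with "pixels" (400x640x3 uint8, blue, green, red), "K" (3x3 intrinsics, pixels), "k1" (the pictures are not rectified: a ray, as slopes to the right and down, at radius r is drawn at 1 + k1 r^2 times it, then the intrinsics apply), "rvec" (rotation vector, rad) and "tvec" (3), from world to camera coordinates, as OpenCV has them; the wrist camera has in their place "T_tool_cam" (4x4, takes a point from camera to tool coordinates, whose origin is the TCP and whose axes are the flange's). Camera axes: x right, y down, z forward; pixel columns grow to the right and rows downward; lengths in m; the calibration is good to about 2 mm. A picture is of the moment at which its call begins: read the wrist's pose just before it. There is no depth.
- sign_off(): hands the job in; it is judged then, once.
The state is a dict: "clock": time; "qpos": joint angles; "qd": joint speeds; "effort": joint torques, N m; "position": TCP position; "ee_rot": TCP orientation; "contact_force": force on the tool from outside, world axes, zero at the start; "moment": the same for the moment, N m; "width": finger opening in m; "gripper_force": force on a finger pad.
Only numpy, scipy, OpenCV 4.12 (cv2) and the standard library are available. Lean on these libraries where they do the work, as an engineer would, in place of code of your own. Each camera call takes 0.05 s, during which the arm holds its last target. There are 200 camera calls.

TASK

Clamp up the small wooden box on the bench: stand the longer of the two loose divider boards upright in the facing grooves of the two side boards, down on the clamp's bed, and swing the stop arm over its top edge so that it cannot ride up. Then turn the turnbuckle by its four-armed handle (top of the handle away from the robot) until both side boards are drawn up tight on the ends of the divider, and flip the keeper bar over into its notch so that the handle cannot turn back. Leave the shorter board, the tape roll and the pencil where they are.

Things in the scene. Friction and masses are not known exactly. Their poses are not given: they have to be found in the camera images.
- clamp: Bench clamp, bolted down, dark steel bed 235 x 310 x 12 mm. Origin: underside of the bed, straight below where the divider belongs; x away from the robot, y left, z up; all numbers below are mm in this frame. Two jaws slide along y on the bed, each with an upright wooden side board (120 long in x, 22 thick, top at z 73) facing the other.
- seat (a point): Where the divider's underside centre belongs: clamp 0, 0, 12, on the bed between the side boards. Each board has an upright groove here, 19 wide (x), 10 deep, open on top, top edges bevelled 6. At the start inner faces are at y +-76, groove bottoms at y +-86 (+-0.5): the divider drops in from above with about 6 play at each end.
- divider: The longer loose board: wood, 16 x 160 x 60 mm (x thick, y long, z high), 0.08 to 0.17 kg, standing on its long edge on the bench. Origin: centre of its underside. Belongs in the clamp with its y along the clamp's y, either way round; its top is then at z 72.
- spare: The shorter loose board, 16 x 125 x 60 mm, standing on edge likewise; of no use here, leave it. Which of the two stands nearer the robot varies.
- turnbuckle (a joint): Angle (rad) of the turnbuckle body about its level axis along clamp y; grows as the handle's top goes away from the robot. Each threaded rod draws its jaw in 2.7 mm per rad. Starts at 0.2 to 0.55, meets the divider at about 2.6 and is tight at about 2.7. Stays where left (friction 0.25 N m, about 5 N at an arm's end; 18 N there makes it tight).
- hub (a point): Centre of the four-armed handle: clamp x -118, y 0, z 80. Arms: smooth 12 mm bars with 18 mm balls, reaching 59 from the axis, 90 degrees apart in the plane y 0; one leans from straight up towards +x by (turnbuckle minus 2.6) rad. Other parts stay within 20 of the axis. Push an arm from the robot's side with closed fingers, then the next one that came up.
- jaw_left: Left sliding jaw (clamp +y) with its side board and threaded rod; its origin is the clamp's origin shifted by its travel.
- jaw_right: Right sliding jaw (clamp -y), likewise.
- stop_arm (a joint): Angle (rad) of the stop arm, a flat steel arm 80 long that turns level on a pillar at clamp x 70, y 0. 0 = points at the robot, its end over the divider's top edge with 1.5 to spare (end stop); grows as it swings to the left (+y); starts at 1.2 to 1.75. Stays where left (0.08 N m). Upper side of the arm at z 82.5.
- stop_knob (a point): Top of the upright round black knob on the stop arm, 16 mm thick, 26 tall, 50 from the pillar's axis, top at z 118.5: hold or push it there to swing the arm.
- keeper (a joint): Angle (rad) of the keeper bar (10 x 10 mm steel) about a level axis along x through its hinge at clamp x -142, y 44, z 118. 0 = level towards -y in the notch, just on the robot's side of the handle arm that stands up when tight (handle cannot turn on with it down); about 1.8 to 2.05 = open, leaning out to +y (the start). Pushed past upright (1.57) it falls into the notch by itself.
- keeper_tip (a point): Centre of the 18 mm ball at the keeper bar's free end, 111 from its hinge; push it over within 30 of this ball, with the fingers reaching little below it.
- masking_roll: Roll of masking tape, 92 x 90 x 25 mm, lying behind the clamp; leave alone. Origin: centre of its underside.
- pencil: Yellow pencil, 156 mm, lying beyond the two loose boards; leave alone.

How it is judged:
By the outcome, as a careful person would: the job done as asked, in the order asked, and still so for the second after the job is handed in, with the robot touching nothing.
It also fails if it takes over 70 s, if anything falls off the work surface, if the arm or the gripper's body presses on something with over 40 N, if the wrist force passes 120 N, or if a joint passes its speed limit or range.

## Working session

There is one attempt and no reset: what is moved stays moved. The work goes in short steps, Python scripts to look and compute and a tool call to move; the robot and the scene stay as the last step left them, time stands still between calls to the robot, and variables do not carry over. Pictures are saved under pics/ and viewed, at most 10 in all, crops included, and the job is handed in when it is done.

Besides the shell and the picture viewer there is one more tool, called in YAML: its name, and indented under it one key for each argument. send_rows: Moves the arm, as the interface text tells. Its arguments: {"type":"object","properties":{"increments":{"type":"array"},"newtons":{"type":"number"}},"required":["increments"]}

```bash
mkdir -p pics
cat > h.py <<'E'
import numpy as np, cv2
from rig import get_state, optics, sign_off
from scipy.spatial.transform import Rotation as R
def save(name,fn):
    s=get_state(); im=optics.get_image(name); cv2.imwrite('pics/'+fn,im['pixels'])
    im['s']=s; np.save('pics/'+fn[:-4]+'.npy',im,allow_pickle=True); return im
def load(fn): return np.load('pics/'+fn,allow_pickle=True).item()
def cam(im):
    if 'T_tool_cam' in im:
        s=im['s'];T=np.eye(4);q=s['ee_rot'];T[:3,:3]=R.from_quat([q[1],q[2],q[3],q[0]]).as_matrix();T[:3,3]=s['position']
        T=T@np.array(im['T_tool_cam']);return T[:3,:3],T[:3,3]
    Rm=cv2.Rodrigues(np.array(im['rvec'],float))[0];return Rm.T,-Rm.T@np.array(im['tvec'],float).ravel()
def ray(im,u,v):
    K=np.array(im['K']);d=np.array([(u-K[0,2])/K[0,0],(v-K[1,2])/K[1,1]]);x=d.copy()
    for _ in range(20): x=d/(1+im['k1']*(x@x))
    Rm,o=cam(im);return o,Rm@np.array([x[0],x[1],1])
def plane(im,u,v,z):
    o,d=ray(im,u,v);return o+d*(z-o[2])/d[2]
def tri(a,pa,b,pb):
    o1,d1=ray(a,*pa);o2,d2=ray(b,*pb);A=np.stack([d1,-d2],1);t=np.linalg.lstsq(A,o2-o1,rcond=None)[0]
    p,q=o1+t[0]*d1,o2+t[1]*d2;return (p+q)/2,np.linalg.norm(p-q)
def proj(im,P):
    Rm,o=cam(im);c=Rm.T@(np.array(P)-o);x=c[:2]/c[2];x=x*(1+im['k1']*(x@x));K=np.array(im['K']);return K[0,0]*x[0]+K[0,2],K[1,1]*x[1]+K[1,2]
E
python3 - <<'E'
from h import *
for n in('top','scene'):
    im=save(n,n+'1.png');print(n,cam(im)[1],np.array(im['K'])[0],im['k1'])
s=get_state();print(s)
E
```

```text
top [ 0.43093119 -0.11161377  0.99384401] [413.19876446   0.         322.29843871] -0.07902783884453095
scene [ 0.10408571 -0.8072373   0.62349461] [457.32496759   0.         318.48192197] -0.02098176895833256
{'clock': 0.1, 'qpos': array([ 1.14501503e+00,  2.76524327e-01,  1.50601703e+00, -1.51747281e-05,
        1.36073523e+00, -1.21019787e-01]), 'qd': array([-1.01353409e-03, -3.23813283e-03, -2.31151485e-03,  5.23714793e-06,
        1.32967681e-04, -1.59878520e-04]), 'effort': array([ 1.76578771e-03, -4.17699230e+01, -2.46403170e+01, -7.71561349e-05,
        5.79933403e-03,  5.94908741e-06]), 'position': array([0.17235522, 0.54804726, 0.23052629]), 'ee_rot': array([-2.20193432e-04,  1.51790105e-01,  9.88412391e-01, -8.12697928e-04]), 'contact_force': array([ 0.53818687,  0.42354204, -0.34333672]), 'moment': array([-0.01261882,  0.05837182, -0.03192508]), 'gripper_force': 0.0, 'width': 0.08532540982489692}
```

```bash
ls
```

```text
h.py
pics
```

View pics/top1.png

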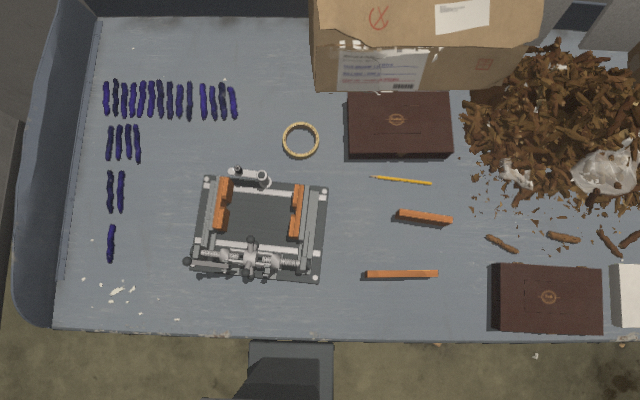

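View pics/scene1.png

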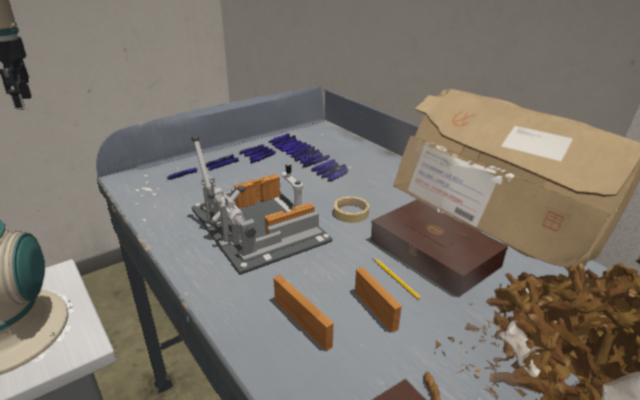

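The top view shows the clamp at about (258,230), with orange boards at (222,204) and (297,212). The loose boards are at (402,273), which is nearer and longer, and (425,216). The keeper leans left in the scene view at (197,140). Next I measure.

Run:
```python
from h import *
im=load('top1.npy');p=im['pixels'];h=cv2.cvtColor(p,cv2.COLOR_BGR2HSV)
m=cv2.inRange(h,(5,150,110),(18,255,255));m[:, 460:]=0;m[:165]=0
cs,_=cv2.findContours(m,cv2.RETR_EXTERNAL,cv2.CHAIN_APPROX_NONE)
for c in cs:
    if cv2.contourArea(c)<60: continue
    z=.073 if c[:,0,0].mean()<340 else .06
    P=np.array([plane(im,u,v,z)[:2] for u,v in c[:,0]]).astype(np.float32)
    r=cv2.minAreaRect(P*1000);print(c[:,0].min(0),c[:,0].max(0),r)
cv2.imwrite('pics/c1.png',cv2.resize(p[150:300,170:350],None,fx=4,fy=4,interpolation=cv2.INTER_CUBIC))
```

```text
(no output)
```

View pics/c1.png

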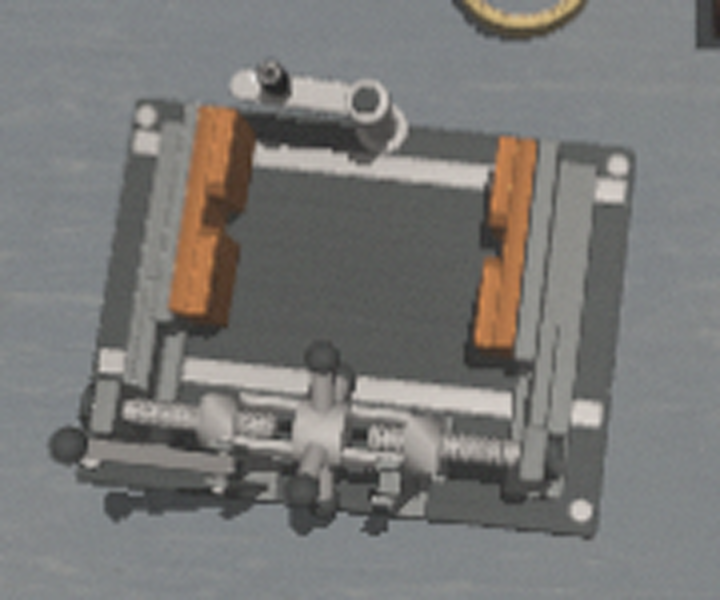

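The crop shows the bolts at crop (146,115), (618,163) and (580,510). The groove notches are at about (215,210) and (488,240), the stop knob is at (268,72), the pillar is at (370,100), and the keeper ball is at (68,445).

Run:
```python
from h import *
im=load('top1.npy');p=im['pixels'];b,g,r=[p[...,i].astype(int) for i in range(3)]
m=((r-b>70)&(r>100)).astype(np.uint8);m[:, 460:]=0;m[:165]=0
cs,_=cv2.findContours(m,cv2.RETR_EXTERNAL,cv2.CHAIN_APPROX_NONE)
for c in cs:
    if cv2.contourArea(c)<40: continue
    z=.073 if c[:,0,0].mean()<340 else .06
    P=np.array([plane(im,u,v,z)[:2] for u,v in c[:,0]]).astype(np.float32)
    print(c[:,0].min(0),c[:,0].max(0),cv2.minAreaRect(P*1000))
q=lambda x,y:(170+(x+.5)/4-.5,150+(y+.5)/4-.5)
B=[plane(im,*q(*c),.014)[:2] for c in((146,115),(618,163),(580,510))];print('bolts',B)
C=(B[0]+B[2])/2;d=B[0]-B[1];yaw=np.arctan2(-d[0],d[1]);print('C',C,'yaw',yaw,np.linalg.norm(d),np.linalg.norm(B[1]-B[2]))
# board tops, outer/inner edges
for n,c in dict(Lfar=(217,108),Lnear=(190,312),Rfar=(517,140),Rnear=(495,348),pillar=(370,100)).items(): print(n,plane(im,*q(*c),.073)[:2])
print('knob',plane(im,*q(268,72),.1185)); print('gl',plane(im,*q(208,205),.073),'gr',plane(im,*q(496,240),.073))
```

```text
[367 270] [437 276] ((448.7007751464844, -296.90789794921875), (13.396112442016602, 158.24444580078125), 1.099189043045044)
[399 209] [452 222] ((580.016357421875, -352.18646240234375), (124.21638488769531, 15.584307670593262), 82.3729248046875)
[289 184] [303 236] ((583.6268310546875, -54.99224090576172), (21.076757431030273, 119.71070098876953), 85.44499969482422)
[213 177] [228 227] ((597.7907104492188, 118.19754791259766), (20.111595153808594, 117.41850280761719), 85.52989959716797)
[377 176] [431 184] ((663.7380981445312, -303.442626953125), (127.5281982421875, 6.897024154663086), 84.31688690185547)
bolts [array([0.66570735, 0.17202322]), array([ 0.64317739, -0.11780012]), array([ 0.43545056, -0.10062889])]
C [0.55057896 0.03569716] yaw -0.07758086322732527 0.2906977157669721 0.20843533439082457
Lfar [0.65672904 0.11403285]
Lnear [0.53847332 0.1209629 ]
Rfar [ 0.64231375 -0.05940155]
Rnear [ 0.52304132 -0.05137438]
pillar [0.663683   0.02596523]
knob [0.66660666 0.07619382 0.1185    ]
gl [0.59986444 0.11509702 0.073     ] gr [ 0.58410841 -0.04962722  0.073     ]
```

send_rows:
  increments:
    - {"gripper":0,"linear":[0.01,-0.02,0.03],"delta_rot":[0,0,-0.14]}
    - {"gripper":0,"linear":[0.02,-0.055,0.06],"delta_rot":[0,0,-0.28]}
    - {"gripper":0,"linear":[0.03,-0.1,0.07],"delta_rot":[0,0,-0.42]}
    - {"gripper":0,"linear":[0.045,-0.145,0.08],"delta_rot":[0,0,-0.56]}
    - {"gripper":0,"linear":[0.06,-0.19,0.08],"delta_rot":[0,0,-0.7]}
    - {"gripper":0,"linear":[0.075,-0.235,0.08],"delta_rot":[0,0,-0.84]}
    - {"gripper":0,"linear":[0.09,-0.28,0.08],"delta_rot":[0,0,-0.98]}
    - {"gripper":0,"linear":[0.105,-0.325,0.08],"delta_rot":[0,0,-1.12]}

```text
clock: 0.9
position: [0.2774, 0.2217, 0.3112]
ee_rot: [0.0, 0.655, 0.755, 0.0]
contact_force: [1.3, -0.6, 0.6]
width: 0.0428
gripper_force: 0.0
```

send_rows:
  increments:
    - {"gripper":0,"linear":[0.015,-0.045,0],"delta_rot":[0,0,-0.12]}
    - {"gripper":0,"linear":[0.03,-0.09,0],"delta_rot":[0,0,-0.12]}
    - {"gripper":0,"linear":[0.045,-0.135,0],"delta_rot":[0,0,-0.12]}
    - {"gripper":0,"linear":[0.06,-0.18,0],"delta_rot":[0,0,-0.12]}
    - {"gripper":0,"linear":[0.075,-0.225,0],"delta_rot":[0,0,-0.12]}
    - {"gripper":0,"linear":[0.09,-0.27,0],"delta_rot":[0,0,-0.12]}
    - {"gripper":0,"linear":[0.105,-0.315,0],"delta_rot":[0,0,-0.12]}
    - {"gripper":0,"linear":[0.12,-0.36,0],"delta_rot":[0,0,-0.12]}

```text
clock: 1.7
position: [0.3975, -0.1384, 0.3111]
ee_rot: [-0.0, 0.698, 0.716, 0.0]
contact_force: [0.6, 0.7, 0.7]
width: 0.0426
gripper_force: 0.0
```

send_rows:
  increments:
    - {"gripper":0,"linear":[0.015,-0.04,-0.015],"delta_rot":[0,0,0]}
    - {"gripper":0,"linear":[0.03,-0.08,-0.035],"delta_rot":[0,0,0]}
    - {"gripper":0,"linear":[0.045,-0.12,-0.06],"delta_rot":[0,0,0]}
    - {"gripper":0,"linear":[0.05,-0.155,-0.09],"delta_rot":[0,0,0]}
    - {"gripper":0,"linear":[0.051,-0.161,-0.11],"delta_rot":[0,0,0]}
    - {"gripper":0,"linear":[0.051,-0.161,-0.11],"delta_rot":[0,0,0]}

```text
clock: 2.3
position: [0.4467, -0.2973, 0.1975]
ee_rot: [-0.004, 0.699, 0.716, -0.0]
contact_force: [-0.7, 1.3, -0.4]
width: 0.043
gripper_force: 0.0
```

Run:
```python
from h import *
im=save('wrist','w1.png');s=im['s'];p=im['pixels'];print(s['clock'],s['position'],s['ee_rot'],s['width'],np.array(im['T_tool_cam'])[:3,3])
b,g,r=[p[...,i].astype(int) for i in range(3)]
m=((r-b>70)&(r>100)).astype(np.uint8)
cs,_=cv2.findContours(m,cv2.RETR_EXTERNAL,cv2.CHAIN_APPROX_NONE)
for c in cs:
    if cv2.contourArea(c)<400: continue
    P=np.array([plane(im,u,v,.06)[:2] for u,v in c[:,0]]).astype(np.float32)
    print(c[:,0].min(0),c[:,0].max(0),cv2.minAreaRect(P*1000))
```

```text
2.3 [ 0.44671388 -0.29734396  0.19745075] [-4.09057122e-03  6.98596149e-01  7.15504456e-01 -2.47025522e-04] 0.04301586100705247 [ 0.06618588 -0.00063315 -0.14324893]
[572 307] [639 361] ((809.15771484375, -468.3045654296875), (66.67363739013672, 93.00199890136719), 73.44463348388672)
[425 187] [465 280] ((581.7680053710938, -345.1651306152344), (109.52434539794922, 17.28657341003418), 82.27320098876953)
[488 133] [524 249] ((640.8265380859375, -296.6241760253906), (125.96354675292969, 7.961318492889404), 84.2894287109375)
[315 111] [331 261] ((448.38470458984375, -298.33209228515625), (16.164894104003906, 159.3404998779297), 1.4399549961090088)
```

View pics/w1.png

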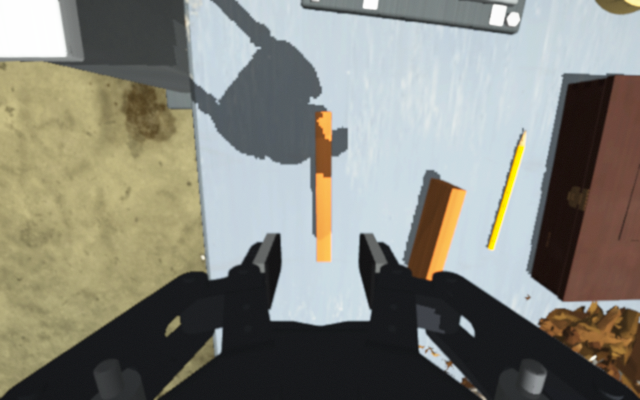

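The divider is centred between the fingers: pixels (315–331, 111–261), pose (0.448, -0.298), yaw 0.025. I'm descending to grasp it.

send_rows:
  increments:
    - {"gripper":0,"linear":[0,-0.001,-0.04],"delta_rot":[0,0,0]}
    - {"gripper":0,"linear":[0,-0.001,-0.085],"delta_rot":[0,0,0]}
    - {"gripper":0,"linear":[0,-0.001,-0.125],"delta_rot":[0,0,0]}
    - {"gripper":0,"linear":[0,-0.001,-0.155],"delta_rot":[0,0,0]}
    - {"gripper":0,"linear":[0,-0.001,-0.17],"delta_rot":[0,0,0]}
    - {"gripper":0,"linear":[0,-0.001,-0.173],"delta_rot":[0,0,0]}
    - {"gripper":0,"linear":[0,-0.001,-0.173],"delta_rot":[0,0,0]}
    - {"gripper":1,"linear":[0,-0.001,-0.173],"delta_rot":[0,0,0]}
  newtons: 45

```text
clock: 3.15
position: [0.4498, -0.299, 0.0302]
ee_rot: [0.002, 0.698, 0.716, 0.0]
contact_force: [-0.1, 0.2, -0.6]
width: 0.0293
gripper_force: 0.0
```

send_rows:
  increments:
    - {"gripper":1,"linear":[0,0,0],"delta_rot":[0,0,0]}
    - {"gripper":1,"linear":[0,0,0],"delta_rot":[0,0,0]}
    - {"gripper":1,"linear":[0,0,0],"delta_rot":[0,0,0]}
    - {"gripper":1,"linear":[0,0,0],"delta_rot":[0,0,0]}

```text
clock: 3.55
position: [0.4498, -0.2993, 0.0301]
ee_rot: [0.002, 0.698, 0.716, 0.0]
contact_force: [0.9, 1.1, 7.3]
width: 0.0156
gripper_force: 45.5
```

send_rows:
  increments:
    - {"gripper":1,"linear":[0,0,0.03],"delta_rot":[0,0,0]}
    - {"gripper":1,"linear":[0,0,0.075],"delta_rot":[0,0,0]}
    - {"gripper":1,"linear":[0.005,0.01,0.12],"delta_rot":[0,0,-0.02]}
    - {"gripper":1,"linear":[0.02,0.04,0.15],"delta_rot":[0,0,-0.05]}
    - {"gripper":1,"linear":[0.038,0.085,0.15],"delta_rot":[0,0,-0.08]}
    - {"gripper":1,"linear":[0.056,0.13,0.15],"delta_rot":[0,0,-0.105]}
    - {"gripper":1,"linear":[0.074,0.175,0.15],"delta_rot":[0,0,-0.105]}
    - {"gripper":1,"linear":[0.092,0.218,0.15],"delta_rot":[0,0,-0.105]}

```text
clock: 4.35
position: [0.5407, -0.0786, 0.1788]
ee_rot: [0.0, 0.735, 0.679, 0.0]
contact_force: [0.8, -0.2, -1.2]
width: 0.0152
gripper_force: 44.4
```

send_rows:
  increments:
    - {"gripper":1,"linear":[0.018,0.042,0],"delta_rot":[0,0,0]}
    - {"gripper":1,"linear":[0.036,0.08,0],"delta_rot":[0,0,0]}
    - {"gripper":1,"linear":[0.046,0.105,0],"delta_rot":[0,0,0]}
    - {"gripper":1,"linear":[0.049,0.113,-0.01],"delta_rot":[0,0,0]}
    - {"gripper":1,"linear":[0.049,0.113,-0.03],"delta_rot":[0,0,0]}
    - {"gripper":1,"linear":[0.049,0.113,-0.045],"delta_rot":[0,0,0]}
    - {"gripper":1,"linear":[0.049,0.113,-0.05],"delta_rot":[0,0,0]}
    - {"gripper":1,"linear":[0.049,0.113,-0.05],"delta_rot":[0,0,0]}

```text
clock: 5.15
position: [0.5885, 0.0318, 0.1272]
ee_rot: [-0.001, 0.735, 0.678, -0.001]
contact_force: [-0.0, -0.6, -1.4]
width: 0.0153
gripper_force: 44.4
```

Run:
```python
from h import *
im=save('wrist','w2.png');s=im['s'];print(s['clock'],s['position'],s['ee_rot'],s['width'])
```

```text
5.15 [0.5884585  0.03178215 0.12724434] [-0.000814    0.73473904  0.67834855 -0.00105806] 0.015255151145362383
```

View pics/w2.png

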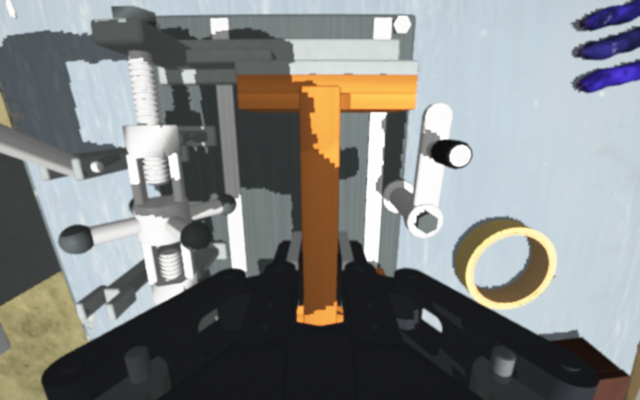

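The wrist view shows the left board's outer top edge from (238,75) to (416,78). The divider's far end is at (302–340, 87) and the knob top is at (459,153).

Run:
```python
from h import *
im=load('w2.npy');p=im['pixels'];z=im['s']['position'][2]+.030
print('div end',plane(im,302.5,87,z),plane(im,340,87,z),'near',plane(im,297,324,z),plane(im,343,322,z))
a,b=plane(im,238.5,74.5,.073),plane(im,416,78,.073);print('board',a,b,(a+b)/2,np.linalg.norm(a-b))
y=np.array([np.sin(.08),np.cos(.08),0]);print('seat from it',(a+b)/2-y*.098)
print('knob',plane(im,459,153,.1185),'pillar?',plane(im,426,219,.0825))
# groove edges: gradient along row in top face between outer edge and divider
for v in (78,82,90,96,102): print(v,p[v,285:360:3].sum(1)//3)
```

```text
div end [0.58773827 0.11172278 0.15724434] [0.60199279 0.11056742 0.15724434] near [0.57473341 0.00549231 0.15724434] [0.59697045 0.00490738 0.15724434]
board [0.54205186 0.13340376 0.073     ] [0.65879821 0.12181719 0.073     ] [0.60042504 0.12761047 0.073     ] 0.11731990048878592
seat from it [0.5925934  0.02992391 0.073     ]
knob [0.66743626 0.07638504 0.1185    ] pillar? [0.66353744 0.02594012 0.0825    ]
78 [ 73  73 103 163 161 162 162 161 161 161 160 160 160 160 159 159 160 159
 159 158 159 158 158 159 158]
82 [ 77  79  89  93  90  89  88  78  77 106 159 168 167 167 168 168 167 166
 166 167 166 166 166 166 166]
90 [ 82  80  81  80  78  75 164 168 172 173 175 176 175 173 173 173 171 174
 157 174 174 175 174 174 174]
96 [ 90  90  92  91  91  72  74  80 157 164 173 175 175 172 173 172 170 173
 154 140 135 130 175 181 181]
102 [ 85  85  83  84  84  71  75  76  80  84 170 173 172 173 172 172 170 173
 156 140 135 130 170 175 175]
```

send_rows:
  increments:
    - {"gripper":1,"linear":[0.0035,-0.0005,0],"delta_rot":[0,0,0]}
    - {"gripper":1,"linear":[0.0035,-0.0005,-0.01],"delta_rot":[0,0,0]}
    - {"gripper":1,"linear":[0.0035,-0.0005,-0.02],"delta_rot":[0,0,0]}
    - {"gripper":1,"linear":[0.0035,-0.0005,-0.025],"delta_rot":[0,0,0]}
    - {"gripper":1,"linear":[0.0035,-0.0005,-0.03],"delta_rot":[0,0,0]}
    - {"gripper":1,"linear":[0.0035,-0.0005,-0.035],"delta_rot":[0,0,0]}
    - {"gripper":1,"linear":[0.0035,-0.0005,-0.04],"delta_rot":[0,0,0]}
    - {"gripper":1,"linear":[0.0035,-0.0005,-0.04],"delta_rot":[0,0,0]}

```text
clock: 6.0
position: [0.5925, 0.0321, 0.0875]
ee_rot: [-0.001, 0.734, 0.679, -0.0]
contact_force: [-0.2, 0.5, -1.4]
width: 0.0156
gripper_force: 44.4
```

send_rows:
  increments:
    - {"gripper":1,"linear":[0,0,-0.01],"delta_rot":[0,0,0]}
    - {"gripper":1,"linear":[0,0,-0.02],"delta_rot":[0,0,0]}
    - {"gripper":1,"linear":[0,0,-0.03],"delta_rot":[0,0,0]}
    - {"gripper":1,"linear":[0,0,-0.038],"delta_rot":[0,0,0]}
    - {"gripper":1,"linear":[0,0,-0.042],"delta_rot":[0,0,0]}
    - {"gripper":1,"linear":[0,0,-0.044],"delta_rot":[0,0,0]}
    - {"gripper":1,"linear":[0,0,-0.0455],"delta_rot":[0,0,0]}
    - {"gripper":1,"linear":[0,0,-0.0455],"delta_rot":[0,0,0]}

```text
clock: 6.8
position: [0.5932, 0.032, 0.0429]
ee_rot: [0.0, 0.734, 0.679, 0.0]
contact_force: [-0.4, -0.6, -0.5]
width: 0.0154
gripper_force: 44.3
```

send_rows:
  increments:
    - {"gripper":1,"linear":[0,0,-0.001],"delta_rot":[0,0,0]}
    - {"gripper":1,"linear":[0,0,-0.0015],"delta_rot":[0,0,0]}
    - {"gripper":0.2,"linear":[0,0,-0.0015],"delta_rot":[0,0,0]}
    - {"gripper":0.2,"linear":[0,0,-0.0015],"delta_rot":[0,0,0]}
    - {"gripper":0.2,"linear":[0,0,-0.0015],"delta_rot":[0,0,0]}
    - {"gripper":0.2,"linear":[0,0,0.03],"delta_rot":[0,0,0]}
    - {"gripper":0.2,"linear":[0,0,0.075],"delta_rot":[0,0,0]}
    - {"gripper":0.2,"linear":[0,0,0.115],"delta_rot":[0,0,0]}

```text
clock: 7.6
position: [0.5929, 0.032, 0.1591]
ee_rot: [-0.0, 0.734, 0.679, -0.0]
contact_force: [1.0, 0.0, 0.9]
width: 0.0343
gripper_force: 0.0
```

send_rows:
  increments:
    - {"gripper":0,"linear":[0.03,0.018,0],"delta_rot":[0,0,0]}
    - {"gripper":0,"linear":[0.06,0.036,0],"delta_rot":[0,0,0]}
    - {"gripper":0,"linear":[0.074,0.044,-0.005],"delta_rot":[0,0,0]}
    - {"gripper":0,"linear":[0.074,0.044,-0.02],"delta_rot":[0,0,0]}
    - {"gripper":0,"linear":[0.074,0.044,-0.045],"delta_rot":[0,0,0]}
    - {"gripper":0,"linear":[0.074,0.044,-0.064],"delta_rot":[0,0,0]}
    - {"gripper":0,"linear":[0.074,0.044,-0.064],"delta_rot":[0,0,0]}
    - {"gripper":0,"linear":[0.074,0.044,-0.064],"delta_rot":[0,0,0]}

```text
clock: 8.4
position: [0.6665, 0.0758, 0.0933]
ee_rot: [-0.0, 0.734, 0.679, -0.001]
contact_force: [-0.6, 0.4, 1.0]
width: 0.0426
gripper_force: 0.0
```

send_rows:
  increments:
    - {"gripper":1,"linear":[0,0,0],"delta_rot":[0,0,0]}
    - {"gripper":1,"linear":[0,0,0],"delta_rot":[0,0,0]}
    - {"gripper":1,"linear":[0,0,0],"delta_rot":[0,0,0]}
    - {"gripper":1,"linear":[0,0,0],"delta_rot":[0,0,0]}
    - {"gripper":1,"linear":[0,0,0],"delta_rot":[0,0,0]}
  newtons: 20

```text
clock: 8.9
position: [0.668, 0.076, 0.0952]
ee_rot: [0.001, 0.734, 0.679, 0.001]
contact_force: [0.5, -0.0, 5.3]
width: 0.015
gripper_force: 21.9
```

send_rows:
  increments:
    - {"gripper":1,"linear":[-0.0095,0,0],"delta_rot":[0,0,0]}
    - {"gripper":1,"linear":[-0.0193,-0.0019,0],"delta_rot":[0,0,0]}
    - {"gripper":1,"linear":[-0.0285,-0.0056,0],"delta_rot":[0,0,0]}
    - {"gripper":1,"linear":[-0.0368,-0.0112,0],"delta_rot":[0,0,0]}
    - {"gripper":1,"linear":[-0.0439,-0.0184,0],"delta_rot":[0,0,0]}
    - {"gripper":1,"linear":[-0.0494,-0.0266,0],"delta_rot":[0,0,0]}
    - {"gripper":1,"linear":[-0.053,-0.036,0],"delta_rot":[0,0,0]}
    - {"gripper":1,"linear":[-0.0548,-0.0458,0],"delta_rot":[0,0,0]}

```text
clock: 9.7
position: [0.6133, 0.0319, 0.0949]
ee_rot: [-0.0, 0.734, 0.679, 0.002]
contact_force: [1.3, 5.1, 4.3]
width: 0.0148
gripper_force: 22.1
```

send_rows:
  increments:
    - {"gripper":1,"linear":[0,-0.002,0],"delta_rot":[0,0,0]}
    - {"gripper":1,"linear":[0,-0.003,0],"delta_rot":[0,0,0]}
    - {"gripper":1,"linear":[0,-0.003,0],"delta_rot":[0,0,0]}

```text
clock: 10.0
position: [0.6128, 0.0287, 0.0949]
ee_rot: [-0.0, 0.735, 0.679, 0.002]
contact_force: [0.4, 4.0, 6.2]
width: 0.0149
gripper_force: 22.2
```

send_rows:
  increments:
    - {"gripper":0.2,"linear":[0,0,0],"delta_rot":[0,0,0]}
    - {"gripper":0.2,"linear":[0,0,0],"delta_rot":[0,0,0]}
    - {"gripper":0.2,"linear":[0,0,0.0],"delta_rot":[0,0,0]}
    - {"gripper":0.2,"linear":[0,0,0.03],"delta_rot":[0,0,0]}
    - {"gripper":0.2,"linear":[0,0,0.075],"delta_rot":[0,0,0]}
    - {"gripper":0.5,"linear":[0,0,0.12],"delta_rot":[0,0,-0.12]}
    - {"gripper":1,"linear":[0,0,0.15],"delta_rot":[0,0,-0.26]}
    - {"gripper":1,"linear":[0,0,0.16],"delta_rot":[0,0,-0.4]}

```text
clock: 10.8
position: [0.6139, 0.0269, 0.258]
ee_rot: [0.002, 0.856, 0.517, 0.003]
contact_force: [0.5, 0.2, -0.9]
width: 0.0
gripper_force: 0.0
```

send_rows:
  increments:
    - {"gripper":1,"linear":[-0.02,0.002,0],"delta_rot":[0,0,-0.14]}
    - {"gripper":1,"linear":[-0.05,0.004,0],"delta_rot":[0,0,-0.28]}
    - {"gripper":1,"linear":[-0.08,0.007,0],"delta_rot":[0,0,-0.42]}
    - {"gripper":1,"linear":[-0.11,0.01,0],"delta_rot":[0,0,-0.56]}
    - {"gripper":1,"linear":[-0.14,0.013,0],"delta_rot":[0,0,-0.7]}
    - {"gripper":1,"linear":[-0.17,0.015,0],"delta_rot":[0,0,-0.84]}
    - {"gripper":1,"linear":[-0.195,0.017,0],"delta_rot":[0,0,-0.98]}
    - {"gripper":1,"linear":[-0.205,0.017,0],"delta_rot":[0,0,-1.12]}

```text
clock: 11.6
position: [0.4042, 0.0444, 0.2535]
ee_rot: [0.0, 1.0, -0.017, -0.001]
contact_force: [-0.0, 0.8, -0.3]
width: 0.0002
gripper_force: 0.0
```

send_rows:
  increments:
    - {"gripper":1,"linear":[0,0,0],"delta_rot":[0,0,-0.05]}
    - {"gripper":1,"linear":[0,0,0],"delta_rot":[0,0,-0.05]}

```text
clock: 11.8
position: [0.4066, 0.0441, 0.2538]
ee_rot: [0.0, 0.999, -0.039, -0.0]
contact_force: [0.3, -0.3, -0.1]
width: 0.0001
gripper_force: 0.0
```

Run:
```python
from h import *
im=save('wrist','w3.png');s=im['s'];print(s['clock'],s['position'],s['ee_rot'],s['qpos'])
```

```text
11.8 [0.40664371 0.04411786 0.25378561] [ 1.87270923e-04  9.99237593e-01 -3.90409667e-02 -3.01831311e-05] [-6.20847188e-02  6.95697118e-03  1.77720681e+00 -3.84548890e-04
  1.35748061e+00  1.58689481e+00]
```

View pics/w3.png

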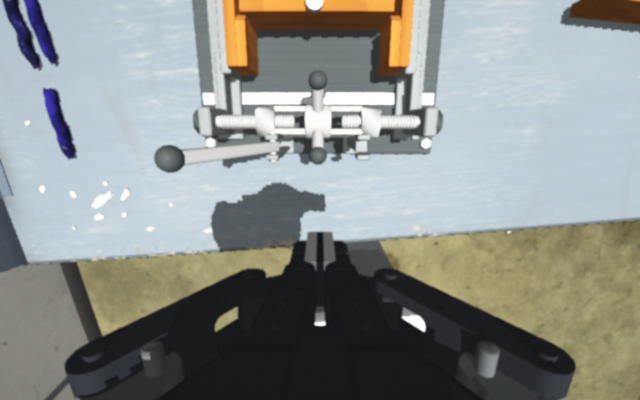

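The wrist view shows the divider seated with the stop arm's end centred over it at (315,4). The handle balls are at (318,79) and (318,156), and the keeper ball is at (170,158).

```bash
cat >> h.py <<'E'
S=np.array([.5925,.031,0]);X=np.array([np.cos(.08),-np.sin(.08),0]);Y=np.array([np.sin(.08),np.cos(.08),0])
def cl(P): P=np.array(P)-S;return np.round(np.array([P@X,P@Y,P[2]])*1000,1)
def W(x,y,z): return S+X*x/1e3+Y*y/1e3+np.array([0,0,z/1e3])
def slab(im,u,v,n,c):  # intersect ray with clamp plane n.(P-S)=c/1000
    o,d=ray(im,u,v);return cl(o+d*((c/1e3-(o-S)@n)/(d@n)))
E
python3 - <<'E'
from h import *
im=load('w3.npy')
for c in((318,79),(318,156)):
    # candidates: ball on circle r50 about hub in plane y=0: choose phi minimizing reprojection
    f=np.linspace(-1.6,1.6,641);e=[np.hypot(*(np.array(proj(im,W(-118+50*np.sin(a),0,80+50*np.cos(a))))-c)) for a in f]
    i=np.argsort(e)[:1];print(c,f[i],np.array(e)[i])
print('keeper ball',slab(im,170,158,X,-142)); print('tcp',cl(im['s']['position']))
print('ball y',[cl(plane(im,318,156,.12)),cl(plane(im,318,79,.11))])
E
```

```text
(318, 79) [0.88] [0.48866253]
(318, 156) [-0.75] [0.46585594]
keeper ball [-142.    95.2  216.8]
tcp [-186.3   -1.8  253.8]
ball y [array([-151.8,   -0.5,  120. ]), array([-79.2,  -0.5, 110. ])]
```

send_rows:
  increments:
    - {"gripper":1,"linear":[0,0.0015,-0.04],"delta_rot":[0,0,0]}
    - {"gripper":1,"linear":[0,0.0015,-0.085],"delta_rot":[0,0,0]}
    - {"gripper":1,"linear":[0,0.0015,-0.125],"delta_rot":[0,0,0]}
    - {"gripper":1,"linear":[0,0.0015,-0.147],"delta_rot":[0,0,0]}
    - {"gripper":1,"linear":[0,0.0015,-0.147],"delta_rot":[0,0,0]}

```text
clock: 12.35
position: [0.4046, 0.0458, 0.1039]
ee_rot: [0.0, 0.999, -0.039, -0.004]
contact_force: [-1.1, -0.7, 0.2]
width: -0.0001
gripper_force: 0.0
```

send_rows:
  increments:
    - {"gripper":1,"linear":[0.01,-0.001,0],"delta_rot":[0,0,0]}
    - {"gripper":1,"linear":[0.018,-0.0015,0],"delta_rot":[0,0,0]}
    - {"gripper":1,"linear":[0.026,-0.002,0.002],"delta_rot":[0,0,0]}
    - {"gripper":1,"linear":[0.034,-0.003,0.004],"delta_rot":[0,0,0]}
    - {"gripper":1,"linear":[0.042,-0.0035,0.005],"delta_rot":[0,0,0]}
    - {"gripper":1,"linear":[0.05,-0.004,0.005],"delta_rot":[0,0,0]}
    - {"gripper":1,"linear":[0.058,-0.0045,0.005],"delta_rot":[0,0,0]}
    - {"gripper":1,"linear":[0.066,-0.005,0.005],"delta_rot":[0,0,0]}

```text
clock: 13.15
position: [0.4712, 0.0408, 0.1127]
ee_rot: [0.0, 0.999, -0.039, -0.003]
contact_force: [-9.8, -0.6, -0.9]
width: -0.0002
gripper_force: 4.0
```

send_rows:
  increments:
    - {"gripper":1,"linear":[0.007,-0.0005,0],"delta_rot":[0,0,0]}
    - {"gripper":1,"linear":[0.013,-0.001,0],"delta_rot":[0,0,0]}
    - {"gripper":1,"linear":[0.018,-0.0015,0],"delta_rot":[0,0,0]}
    - {"gripper":1,"linear":[0.019,-0.0015,0],"delta_rot":[0,0,0]}
    - {"gripper":1,"linear":[0.019,-0.0015,0],"delta_rot":[0,0,0]}

```text
clock: 13.65
position: [0.4902, 0.0393, 0.1124]
ee_rot: [0.0, 0.999, -0.039, -0.003]
contact_force: [-5.6, 0.0, -0.9]
width: 0.0001
gripper_force: 3.1
```

send_rows:
  increments:
    - {"gripper":1,"linear":[-0.001,0,0.02],"delta_rot":[0,0,0]}
    - {"gripper":1,"linear":[-0.001,0,0.055],"delta_rot":[0,0,0]}
    - {"gripper":1,"linear":[-0.02,0.0015,0.06],"delta_rot":[0,0,0]}
    - {"gripper":1,"linear":[-0.055,0.0045,0.06],"delta_rot":[0,0,0]}
    - {"gripper":1,"linear":[-0.084,0.0065,0.06],"delta_rot":[0,0,0]}
    - {"gripper":1,"linear":[-0.086,0.0065,0.05],"delta_rot":[0,0,0]}
    - {"gripper":1,"linear":[-0.086,0.0065,0.02],"delta_rot":[0,0,0]}
    - {"gripper":1,"linear":[-0.086,0.0065,-0.006],"delta_rot":[0,0,0]}

```text
clock: 14.45
position: [0.4095, 0.0455, 0.1069]
ee_rot: [0.0, 0.999, -0.039, 0.004]
contact_force: [-0.6, 0.1, -0.2]
width: 0.0001
gripper_force: 0.0
```

send_rows:
  increments:
    - {"gripper":1,"linear":[0.01,-0.001,0],"delta_rot":[0,0,0]}
    - {"gripper":1,"linear":[0.018,-0.0015,0],"delta_rot":[0,0,0]}
    - {"gripper":1,"linear":[0.024,-0.002,0.002],"delta_rot":[0,0,0]}
    - {"gripper":1,"linear":[0.03,-0.0025,0.004],"delta_rot":[0,0,0]}
    - {"gripper":1,"linear":[0.036,-0.003,0.006],"delta_rot":[0,0,0]}
    - {"gripper":1,"linear":[0.042,-0.0035,0.006],"delta_rot":[0,0,0]}
    - {"gripper":1,"linear":[0.045,-0.0035,0.006],"delta_rot":[0,0,0]}

```text
clock: 15.15
position: [0.4511, 0.0423, 0.1133]
ee_rot: [-0.0, 0.999, -0.039, -0.001]
contact_force: [-7.0, 0.2, 4.6]
width: -0.0003
gripper_force: 3.4
```

send_rows:
  increments:
    - {"gripper":1,"linear":[0.002,0,0],"delta_rot":[0,0,0]}
    - {"gripper":1,"linear":[0.004,-0.0003,0],"delta_rot":[0,0,0]}
    - {"gripper":1,"linear":[0.005,-0.0004,0],"delta_rot":[0,0,0]}
    - {"gripper":1,"linear":[0.005,-0.0004,0],"delta_rot":[0,0,0]}

```text
clock: 15.55
position: [0.4562, 0.042, 0.1133]
ee_rot: [-0.0, 0.999, -0.039, -0.001]
contact_force: [-7.0, 0.4, 3.6]
width: 0.0001
gripper_force: 3.3
```

send_rows:
  increments:
    - {"gripper":1,"linear":[0.001,0,0],"delta_rot":[0,0,0]}
    - {"gripper":1,"linear":[0.002,-0.0002,0],"delta_rot":[0,0,0]}
    - {"gripper":1,"linear":[0.002,-0.0002,0],"delta_rot":[0,0,0]}

```text
clock: 15.85
position: [0.4567, 0.0419, 0.1131]
ee_rot: [-0.0, 0.999, -0.039, -0.003]
contact_force: [-8.1, 0.8, 5.0]
width: 0.0002
gripper_force: 4.4
```

send_rows:
  increments:
    - {"gripper":1,"linear":[0.001,0,0],"delta_rot":[0,0,0]}
    - {"gripper":1,"linear":[0.0015,-0.0002,0],"delta_rot":[0,0,0]}
    - {"gripper":1,"linear":[0.0015,-0.0002,0],"delta_rot":[0,0,0]}

```text
clock: 16.15
position: [0.457, 0.0419, 0.1129]
ee_rot: [-0.0, 0.999, -0.039, -0.004]
contact_force: [-10.4, 0.7, 6.2]
width: -0.0003
gripper_force: 5.4
```

send_rows:
  increments:
    - {"gripper":1,"linear":[0.0015,0,0],"delta_rot":[0,0,0]}
    - {"gripper":1,"linear":[0.003,-0.0002,0],"delta_rot":[0,0,0]}
    - {"gripper":1,"linear":[0.003,-0.0002,0],"delta_rot":[0,0,0]}
    - {"gripper":1,"linear":[0.003,-0.0002,0],"delta_rot":[0,0,0]}

```text
clock: 16.55
position: [0.458, 0.0418, 0.1126]
ee_rot: [-0.0, 0.999, -0.039, -0.006]
contact_force: [-13.8, 2.6, 7.5]
width: -0.0
gripper_force: 7.0
```

send_rows:
  increments:
    - {"gripper":1,"linear":[0.0015,0,0],"delta_rot":[0,0,0]}
    - {"gripper":1,"linear":[0.0025,-0.0002,0],"delta_rot":[0,0,0]}
    - {"gripper":1,"linear":[0.0025,-0.0002,0],"delta_rot":[0,0,0]}
    - {"gripper":1,"linear":[0.0025,-0.0002,0],"delta_rot":[0,0,0]}

```text
clock: 16.95
position: [0.4586, 0.0418, 0.1123]
ee_rot: [-0.0, 0.999, -0.039, -0.008]
contact_force: [-16.4, 2.4, 8.7]
width: 0.0005
gripper_force: 8.6
```

send_rows:
  increments:
    - {"gripper":1,"linear":[0.0015,0,0],"delta_rot":[0,0,0]}
    - {"gripper":1,"linear":[0.003,-0.0002,0],"delta_rot":[0,0,0]}
    - {"gripper":1,"linear":[0.004,-0.0003,0],"delta_rot":[0,0,0]}
    - {"gripper":1,"linear":[0.004,-0.0003,0],"delta_rot":[0,0,0]}

```text
clock: 17.35
position: [0.4597, 0.0417, 0.1118]
ee_rot: [-0.0, 0.999, -0.039, -0.011]
contact_force: [-21.1, 2.5, 10.8]
width: 0.0002
gripper_force: 10.9
```

send_rows:
  increments:
    - {"gripper":1,"linear":[0.001,0,0],"delta_rot":[0,0,0]}
    - {"gripper":1,"linear":[0.002,-0.0002,0],"delta_rot":[0,0,0]}
    - {"gripper":1,"linear":[0.002,-0.0002,0],"delta_rot":[0,0,0]}
    - {"gripper":1,"linear":[0.002,-0.0002,0],"delta_rot":[0,0,0]}

```text
clock: 17.75
position: [0.4602, 0.0417, 0.1116]
ee_rot: [-0.001, 0.999, -0.039, -0.012]
contact_force: [-23.5, 2.5, 12.8]
width: -0.0003
gripper_force: 12.1
```

send_rows:
  increments:
    - {"gripper":1,"linear":[-0.02,0.001,0],"delta_rot":[0,0,0]}
    - {"gripper":1,"linear":[-0.045,0.003,0],"delta_rot":[0,0,0]}
    - {"gripper":1,"linear":[-0.065,0.004,0.01],"delta_rot":[0,0,0]}
    - {"gripper":1,"linear":[-0.066,0.004,0.05],"delta_rot":[0,0,0]}
    - {"gripper":1,"linear":[-0.066,0.004,0.095],"delta_rot":[0,0,0]}
    - {"gripper":1,"linear":[-0.066,0.004,0.14],"delta_rot":[0,0,0]}
    - {"gripper":1,"linear":[-0.066,0.004,0.15],"delta_rot":[0,0,0]}
    - {"gripper":1,"linear":[-0.066,0.004,0.15],"delta_rot":[0,0,0]}

```text
clock: 18.55
position: [0.4086, 0.0443, 0.2656]
ee_rot: [0.0, 0.999, -0.039, 0.005]
contact_force: [0.1, 0.4, 0.4]
width: -0.0004
gripper_force: 0.0
```

Run:
```python
from h import *
im=save('wrist','w4.png');s=im['s'];print(s['clock'],s['position'],cl(s['position']))
```

```text
18.55 [0.40861017 0.04426465 0.26559434] [-184.4   -1.5  265.6]
```

View pics/w4.png

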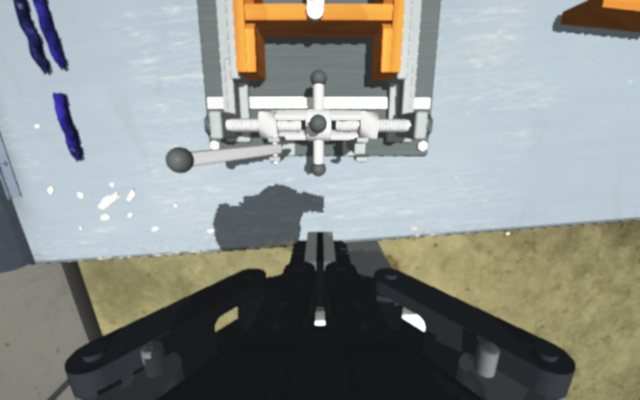

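The handle arm stands upright at (318,123), and the divider is gripped at both ends under the stop arm. The keeper ball is at (180,159). I'm checking the numbers before flipping the keeper.

Run:
```python
from h import *
im=load('w4.npy')
for c in((318,77),(318,123),(318,168)):
    f=np.linspace(-1.7,1.7,681);e=[np.hypot(*(np.array(proj(im,W(-118+50*np.sin(a),0,80+50*np.cos(a))))-c)) for a in f]
    i=np.argmin(e);print(c,f[i],e[i])
print('keeper ball',slab(im,180,159,X,-142))
print('stop arm end',cl(plane(im,316,10,.0825)),'board inner gaps: div near edge ends',cl(plane(im,257,20,.072)),cl(plane(im,384,20,.072)))
t=W(-142,128,208);print(t-im['s']['position'])
```

```text
(318, 77) 1.41 0.11778594834299039
(318, 123) 0.020000000000000018 0.1464691783130876
(318, 168) -1.305 0.0919185961191439
keeper ball [-142.    96.2  214.8]
stop arm end [-2.2  2.2 82.5] board inner gaps: div near edge ends [-8.  66.2 72. ] [ -7.9 -71.3  72. ]
[ 0.05257307  0.12567385 -0.05759434]
```

send_rows:
  increments:
    - {"gripper":1,"linear":[0.018,0.04,0],"delta_rot":[0,0,0]}
    - {"gripper":1,"linear":[0.036,0.082,0],"delta_rot":[0,0,0]}
    - {"gripper":1,"linear":[0.05,0.12,0],"delta_rot":[0,0,0]}
    - {"gripper":1,"linear":[0.053,0.13,-0.01],"delta_rot":[0,0,0]}
    - {"gripper":1,"linear":[0.053,0.13,-0.035],"delta_rot":[0,0,0]}
    - {"gripper":1,"linear":[0.053,0.13,-0.058],"delta_rot":[0,0,0]}
    - {"gripper":1,"linear":[0.053,0.13,-0.058],"delta_rot":[0,0,0]}

```text
clock: 19.3
position: [0.4548, 0.1734, 0.1992]
ee_rot: [0.002, 0.999, -0.039, -0.005]
contact_force: [-0.8, 0.4, -0.0]
width: 0.0001
gripper_force: 0.0
```

send_rows:
  increments:
    - {"gripper":1,"linear":[0,0,0],"delta_rot":[0,0,0]}
    - {"gripper":1,"linear":[-0.001,-0.012,0],"delta_rot":[0,0,0]}
    - {"gripper":1,"linear":[-0.002,-0.024,0.001],"delta_rot":[0,0,0]}
    - {"gripper":1,"linear":[-0.003,-0.036,0.002],"delta_rot":[0,0,0]}
    - {"gripper":1,"linear":[-0.004,-0.047,0.004],"delta_rot":[0,0,0]}
    - {"gripper":1,"linear":[-0.005,-0.058,0.006],"delta_rot":[0,0,0]}
    - {"gripper":1,"linear":[-0.0055,-0.068,0.008],"delta_rot":[0,0,0]}
    - {"gripper":1,"linear":[-0.006,-0.079,0.008],"delta_rot":[0,0,0]}

```text
clock: 20.1
position: [0.4524, 0.0945, 0.2123]
ee_rot: [0.0, 0.999, -0.039, 0.0]
contact_force: [-0.1, -0.7, 0.2]
width: 0.0
gripper_force: 0.0
```

send_rows:
  increments:
    - {"gripper":1,"linear":[0,-0.005,0],"delta_rot":[0,0,0]}
    - {"gripper":1,"linear":[0,0,0],"delta_rot":[0,0,0]}
    - {"gripper":1,"linear":[0,0.02,0.02],"delta_rot":[0,0,0]}
    - {"gripper":1,"linear":[-0.02,0.05,0.05],"delta_rot":[0,0,0]}
    - {"gripper":1,"linear":[-0.06,0.06,0.07],"delta_rot":[0,0,0]}
    - {"gripper":1,"linear":[-0.08,0.09,0.07],"delta_rot":[0,0,0]}
    - {"gripper":1,"linear":[-0.08,0.13,0.07],"delta_rot":[0,0,0]}
    - {"gripper":1,"linear":[-0.08,0.16,0.07],"delta_rot":[0,0,0]}

```text
clock: 20.9
position: [0.3712, 0.258, 0.2824]
ee_rot: [-0.001, 0.999, -0.038, 0.001]
contact_force: [0.1, -0.1, -0.0]
width: 0.0002
gripper_force: 0.0
```

Run:
```python
from h import *
a=save('top','t5.png')['pixels'];b=save('scene','s5.png')['pixels']
f=lambda c:cv2.resize(c,(400,400),interpolation=cv2.INTER_CUBIC)
cv2.imwrite('pics/c5.png',np.hstack([f(a[155:295,180:330]),f(b[130:275,185:335])]));print(get_state()['position'])
```

```text
[0.37180871 0.25931265 0.28175606]
```

View pics/c5.png

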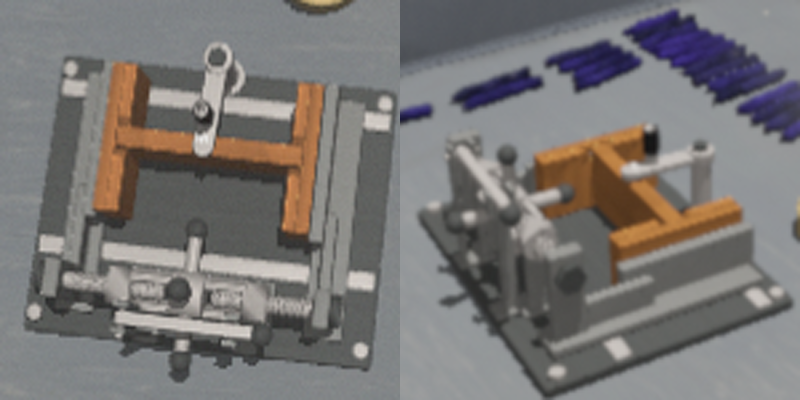

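The keeper lies level in the notch, with its ball at crop (258,335), on the robot's side of the upright handle arm at (178,290). The stop arm's end is over the divider at (203,145), and both side boards are against the divider's ends. I'm handing in.

```bash
python3 -c "
from rig import sign_off;print(sign_off())"
```

```text
the job is handed in; nothing more can be done
None
```

The box is clamped and handed in at about 21 s of the 70 s: the longer divider sits in the grooves under the stop arm, the turnbuckle was tightened with about 23 N on the handle (18 N makes it tight), and the keeper is down in its notch; the judge's result was not shown.

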